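# Clear the brush and open the seal jar in the toolbox

### The arm

A 6-joint arm with a two-finger parallel gripper is mounted at the origin on the work surface. World frame = base frame: x ahead of the robot, y to its left, z up, the work surface at z = 0. Lengths are in m, angles in rad, forces in N, time in s.
With the tool pointing down it reaches from about 0.3 to 0.75 m from the base axis. Payload 8.5 kg.
Tool frame: the origin (TCP) lies where the fingers leave the gripper's body, on its centre line; the fingertips stand 64 mm ahead of it and the grasp point (between the pads) lies 45 mm ahead of it; z points along the fingers, y is the line along which they close (so a half turn about z gives the same grasp; the last joint's range is limited). The gripper opens to 88 mm and grips with 3 to 60 N. Pads are 18 mm wide; open, the fingers measure 123 mm over their backs; the gripper's body (75 mm by 187 mm) begins 45 mm behind the grasp point.
Start: joints at [0.982, 0.381, 1.297, -0, 1.464, -0.215], TCP at [0.201, 0.512, 0.303] pointing down, gripper open.
Joint ranges: [-3.11, 3.11], [-0.89, 2.33], [0.22, 2.48], [-1.42, 4.56], [0.17, 2.85], [-2.88, 2.88]. Speed limits (rad/s): [2.39, 2.39, 3.14, 3.14, 3.14, 3.14].

### API

Orientations are given as a unit quaternion [x, y, z, w].
In Python, from station import bot, capture, get_calibration, ticket gives the robot as it stands.
- The arm moves only by the tool drive_tool, never from a script. Its argument "motion" is a list of rows, each a list of 3 entries, a list of its own where there are three numbers: the shift along the tool's x, y, z in cm, then the turn about the tool's z in rad, then the opening in per cent of the stroke, from 0 (shut) to 100 (fully open). A call has 1 to 12 rows; each row is the pose to reach, as a shift and turn from the pose commanded when the call began, along the tool's axes at that moment; what a row does not reach only later rows make up. A row lasts 1/12 s, in which the tool goes at most 41.7 mm and 7.16 degrees, less where a joint would pass 70% of its speed; a pose out of reach is approached as far as the arm can. A call with a gripper value outside its range is refused whole. The fingers move at their own pace and stop on an object; the grip force is fixed at half the most. Time passes only in rows, so rows that repeat a pose let the fingers close. It gives the time, the measured TCP pose, the force, the opening and the grip force at its end, in the units of the state.
- bot.get_state(): the state, without advancing time (a new reading comes with each control period).
- capture(name): name is "scene" or "top"; returns the picture (420x560x3 uint8, blue, green, red); there is no depth.
- get_calibration(name): a dict with "fx", "fy", "cx", "cy" (pixels), "eye" and "attitude" of the camera in the world. Camera axes: x right, y down, z forward; pixel columns grow to the right and rows downward; lengths in m; the calibration is good to about 2 mm. A picture is of the moment at which its call begins. get_calibration takes no time and is no camera call.
- ticket.close_job(): hands the job in; it is judged then, once.
The state is a dict: "time": time; "joints": joint angles; "dq": joint speeds; "joint_efforts": joint torques, N m; "eef_pos": TCP position; "orientation": TCP orientation; "contact_force": force on the tool from outside, world axes, zero at the start; "moment": the same for the moment, N m; "grip_width": opening from 0.0 (shut) to 1.0 (fully open); "gripper_force": force on a finger pad.
Only numpy, scipy, OpenCV 4.12 (cv2) and the standard library are available. Lean on these libraries where they do the work, as an engineer would, in place of code of your own. Each camera call takes 0.05 s, during which the arm holds its last target. There are 200 camera calls.

### The job

The square jar of spare hose seals stands in one of the toolbox's square wells, which keeps it from turning, with a nylon brush lying across its cap. Lay the brush down lengthwise, flat in the toolbox's long tool tray (do not drop it), then grip the tight cap and unscrew it anticlockwise, leaving the jar seated in its well, and stop turning once the threads let go, without forcing it on against the stop beyond. Then raise the cap and finish still holding it, level and about 2 cm above the middle of the open mouth; leave everything else where it is.

Things in the scene. Friction and masses are not known exactly. Their poses are not given: they have to be found in the camera images.
- toolbox: open grey plastic toolbox, fixed: body 210 (x) by 364 (y) by 100 mm high, walls and floor 4 mm; origin at the centre of its underside, z up, x away from the robot (within 15 degrees). Near side: three square wells, 76 by 76 mm inside, centred at x -63 and y -140, 0, +140 mm, narrow bins between. Far side: the long tool tray. Its lid with two latches is folded back beyond, below rim height.
- tray_mid (a point): centre of the floor of the toolbox's long tool tray, at toolbox x +39.5, y 0, z 70 mm; axes as the toolbox's. The empty tray is 123 mm wide inside (x) by 356 mm long (y), its floor 30 mm below the toolbox rim: open the fingers only part way in it. Any place along it will do for the brush.
- brush_mid (a point): balance point of a nylon brush, in mid handle, 8 mm above its underside. Starts lying flat across the jar's cap (this point within 12 mm of the cap's axis), bristles up. x along it towards the bristles, z up. 226 mm long (x -122 to +104), 20 mm wide and 16 mm high; bristle head on top from x +45 to +103, 12 mm higher. About 65 g.
- jar_mouth (a point): centre of the top face of the neck of a white square jar, 130 mm above its underside; z up. Body 70 by 70 by 95 mm, loose on the floor of a well with 3 mm play: it can turn 0.09 rad either way from square before the well stops it. Shoulder ends 105 mm up; neck 45 mm across. About 450 g: while the threads hold, pulling the cap lifts the jar.
- cap_mid (a point): centre, half-way up, of the jar's round ribbed screw cap, 60 mm across, 24 mm high; z up. Screwed on, it is 5 mm below the mouth. Opens anticlockwise from above: tight (about 0.4 N m, easing), climbs 2 mm, comes free after 0.75 to 1.05 rad relative to the jar, lifts off freely until 1.5 rad, then meets a stop. A gripper turn of 1.3 rad (jar's play included) frees it from any start.
- tin: small aluminium tin, 58 mm across, 90 mm high, standing in another well, not to be disturbed; origin at the centre of its underside.
- tape: roll of tape, 68 mm across, 48 mm high, in another well, not to be disturbed; origin at the centre of its underside.
- bowl: matt ceramic bowl, 140 mm across, 58 mm high, on the bench, not to be disturbed; origin at the centre of its underside.
- filter: beige exhaust filter cassette, 150 by 95 by 26 mm, on the bench, not to be disturbed; origin at the centre of its underside.
- tweezers: steel tweezers, 125 mm long, 8 mm high, lying on the bench, not to be disturbed; origin under the middle.
- screwdriver: screwdriver, 200 mm long, lying on the bench, not to be disturbed; origin at the underside, near its middle.
There are look-alikes about, which are no part of the job. What is shaped like the part that bears jar_mouth but green or pink is not meant.

How it is judged:
On the way, in this order (a step that is already met when the one before it is completed fails the run):
1. the brush lies flat in the tool tray, let go, the cap still screwed on (x of brush_mid in the frame of toolbox between -0.02 and 0.1 m and y of brush_mid in the frame of toolbox between -0.178 and 0.178 m and z of brush_mid in the frame of toolbox between 0.068 and 0.092 m and angle between brush_mid's own x axis and vertical between 1.4 and 1.74 rad and contact force between the fingers and brush below 0.1 N and linear speed of brush below 0.03 m/s and z of cap_mid in the frame of jar_mouth below 0.002 m), for 0.2 s.
2. the cap is off its threads and clear above the mouth, in the gripper, with the jar seated (z of jar_mouth in the frame of toolbox below 0.138 m and angle between jar_mouth's own z axis and vertical below 0.08 rad and z of cap_mid in the frame of jar_mouth between 0.016 and 0.058 m and horizontal distance between cap_mid and jar_mouth below 0.02 m and angle between cap_mid's own z axis and vertical below 0.2 rad and contact force between the fingers and cap above 2 N and contact force between cap and jar below 0.1 N), for 0.2 s.
At the end, for the whole second after the job is handed in: The cap is held in the fingers, off the jar, within 20 mm of the middle of the mouth, level to 0.2 rad, its lower edge 4 to 46 mm above the mouth; the jar stands upright and seated in its well (risen less than 4 mm); the brush lies flat and at rest in the tool tray (all of step 2 and x of brush_mid in the frame of toolbox between -0.02 and 0.1 m and y of brush_mid in the frame of toolbox between -0.178 and 0.178 m and z of brush_mid in the frame of toolbox between 0.068 and 0.092 m and angle between brush_mid's own x axis and vertical between 1.4 and 1.74 rad and contact force between the fingers and brush below 0.1 N and linear speed of each of brush, cap below 0.03 m/s); the arm keeps its last pose, push and grip.
It fails at once if the cap is forced against the jar with over 80 N (turned on hard against the stop, or rammed) (contact force between cap and jar above 80 N).
It fails at once if the jar is lifted more than 12 mm off the floor of its well (z of jar_mouth in the frame of toolbox above 0.146 m).
It fails at once if the brush is dropped or flung (moves faster than 0.7 m/s while out of the fingers) (linear speed of brush above 0.7 m/s and contact force between the fingers and brush below 0.05 N).
It fails at once if one of the other things is moved more than 25 mm (distance of any of tin, tape, bowl, filter, tweezers, screwdriver from where it was at the start of the episode above 0.025 m).
It also fails if it takes over 54 s, if anything falls off the work surface, if the arm or the gripper's body presses on something with over 40 N, if the wrist force passes 120 N, or if a joint passes its speed limit or range.

## Working session

There is one attempt and no reset: what is moved stays moved. The work goes in short steps, Python scripts to look and compute and a tool call to move; the robot and the scene stay as the last step left them, time stands still between calls to the robot, and variables do not carry over. Pictures are saved under pics/ and viewed, at most 10 in all, crops included, and the job is handed in when it is done.

Besides the shell and the picture viewer there is one more tool, called after "Emit:" as name(argument=value, ...) on one line, values as JSON. drive_tool: Moves the arm, as the interface text tells. Its arguments: {"type":"object","properties":{"motion":{"type":"array"}},"required":["motion"]}

```bash
mkdir -p pics
python3 - <<'E'
from station import *
import cv2
for n in("scene","top"):
    cv2.imwrite(f"pics/{n}0.png",capture(n)); print(n,get_calibration(n))
print(bot.get_state())
E
```

```text
scene {'fx': 400.98128699257114, 'fy': 400.98128699257114, 'cx': 278.4817402255955, 'cy': 212.58916893512566, 'eye': array([ 1.02926588, -0.45525569,  0.8230297 ]), 'attitude': array([ 0.84239475,  0.37916371, -0.15578767, -0.34976587])}
top {'fx': 442.86985263417887, 'fy': 442.86985263417887, 'cx': 282.8895031797898, 'cy': 211.65452711341018, 'eye': array([ 0.21440441, -0.00278712,  1.41705301]), 'attitude': array([-0.69682142,  0.70888182, -0.07595737,  0.07846622])}
{'time': 0.1, 'joints': array([ 9.81689516e-01,  3.81146599e-01,  1.29812358e+00,  9.57778429e-06,
        1.46358662e+00, -2.15312331e-01]), 'dq': array([-4.77285871e-04, -1.21805025e-03, -1.91548444e-03, -2.81384973e-05,
        1.18658187e-03, -1.04302257e-03]), 'joint_efforts': array([ 4.74554065e-03, -4.38650501e+01, -2.24911380e+01,  7.15510198e-02,
        3.42196785e-02, -6.54359792e-05]), 'eef_pos': array([0.20075251, 0.51188871, 0.30221051]), 'orientation': array([ 1.85811537e-01,  9.82585199e-01, -5.79767876e-04, -2.51807333e-04]), 'contact_force': array([-1.32618767, -0.8821066 , -0.68787906]), 'moment': array([0.00311206, 0.02587723, 0.06214971]), 'gripper_force': 0.0, 'grip_width': 0.9955988523369256}
```

View pics/scene0.png

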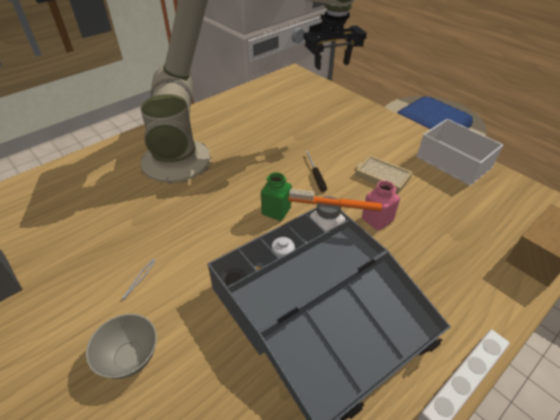

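View pics/top0.png

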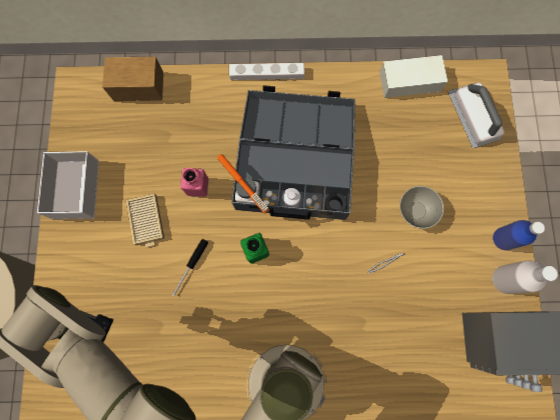

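The jar stands in the left well (top view about 246,192) under the orange brush, which runs from (220,156) to (267,210) with its bristles at the lower right. The tin is in the middle well and the tape in the right one.

```bash
cat > h.py <<'E'
from station import *
import cv2, numpy as np
from scipy.spatial.transform import Rotation as R
C={n:get_calibration(n) for n in("scene","top")}
def ray(n,uv):
    c=C[n];d=np.array([(uv[0]-c['cx'])/c['fx'],(uv[1]-c['cy'])/c['fy'],1.])
    return np.array(c['eye']),R.from_quat(c['attitude']).apply(d)
def onz(n,uv,z):
    e,d=ray(n,uv);return e+d*(z-e[2])/d[2]
def proj(n,p):
    c=C[n];q=R.from_quat(c['attitude']).inv().apply(np.array(p)-c['eye']);return np.array([q[0]/q[2]*c['fx']+c['cx'],q[1]/q[2]*c['fy']+c['cy']])
def two(a,b):
    e1,d1=ray("scene",a);e2,d2=ray("top",b)
    s=np.linalg.lstsq(np.c_[d1,-d2],e2-e1,rcond=None)[0]
    return (e1+s[0]*d1+e2+s[1]*d2)/2
E
python3 - <<'E'
from h import *
for n,z in(("scene",.15),("top",.15)):
    im=cv2.imread(f"pics/{n}0.png")
    hsv=cv2.cvtColor(im,cv2.COLOR_BGR2HSV)
    m=cv2.inRange(hsv,(3,190,150),(14,255,255))
    k,l,s,c=cv2.connectedComponentsWithStats(m)
    i=1+s[1:,4].argmax(); pts=np.argwhere(l==i)[:,::-1].astype(np.float32)
    r=cv2.minAreaRect(pts); b=cv2.boxPoints(r); print(n,s[i],b.round(1).tolist())
    w=[onz(n,p,.153) for p in b]; print(np.round(w,3).tolist())
a=cv2.imread("pics/top0.png")[85:225,205:370]; b=cv2.imread("pics/scene0.png")[170:310,200:400]
cv2.imwrite("pics/c1.png",np.vstack([cv2.resize(a,None,fx=2.1,fy=2.1,interpolation=2),]))
x=cv2.resize(a,(400,340),interpolation=2);y=cv2.resize(b,(400,280),interpolation=2)
cv2.imwrite("pics/c1.png",np.hstack([x,cv2.copyMakeBorder(y,0,60,0,0,0)]))
E
```

```text
scene [313 197  68  12 293] [[313.0, 201.0], [313.5, 195.89999389648438], [380.5, 203.10000610351562], [380.0, 208.1999969482422]]
[[0.555, 0.081, 0.153], [0.543, 0.095, 0.153], [0.668, 0.198, 0.153], [0.679, 0.183, 0.153]]
top [218 154  36  44 282] [[216.3000030517578, 157.10000610351562], [221.0, 153.1999969482422], [254.6999969482422, 193.10000610351562], [250.0, 197.0]]
[[0.667, 0.197, 0.153], [0.68, 0.183, 0.153], [0.553, 0.082, 0.153], [0.541, 0.096, 0.153]]
```

View pics/c1.png

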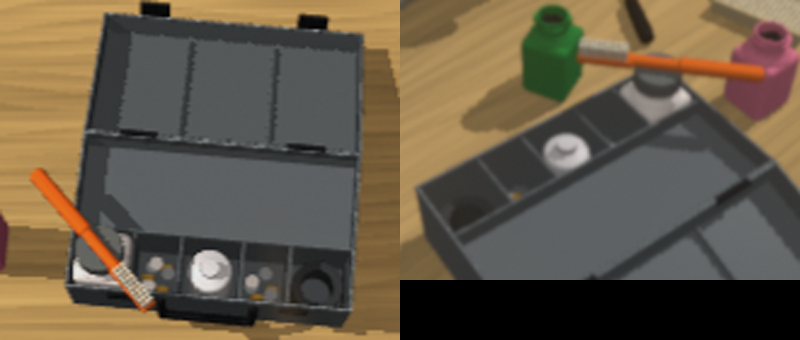

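The crops show the dark cap under the brush at top crop (100,250), the tin (white) in the middle well, and the tape in the right well. The brush is consistent in both views: orange length 162 mm and height about 0.153.

Run:
```python
from h import *
t=lambda u,v:(205+u/2.4242,85+v/2.4286)
s=lambda u,v:(200+(u-400)/2,170+v/2)
for nm,p in dict(farL=(85,134),farR=(356,153),nearL=(68,287),nearR=(350,325),nearL2=(72,275),nearR2=(349,305),trayL=(80,225),trayR=(352,250)).items(): print(nm,onz("top",t(*p),.1).round(3))
for nm,p in dict(farR=(485,280),near=(416,190),left=(688,88),farL=(775,163)).items(): print("sc",nm,onz("scene",s(*p),.1).round(3))
print("cap",onz("top",t(99,250),.141).round(3), onz("scene",s(659,72),.141).round(3))
im=cv2.imread("pics/top0.png");im2=cv2.imread("pics/scene0.png")
a=cv2.resize(im[150:225,225:300],(400,400),interpolation=2);b=cv2.resize(im2[185:245,300:360],(400,400),interpolation=2)
cv2.imwrite("pics/c2.png",np.hstack([a,b]))
```

```text
farL [0.741 0.131 0.1  ]
farR [ 0.708 -0.221  0.1  ]
nearL [0.537 0.152 0.1  ]
nearR [ 0.481 -0.202  0.1  ]
nearL2 [0.552 0.147 0.1  ]
nearR2 [ 0.507 -0.202  0.1  ]
trayL [0.618 0.137 0.1  ]
trayR [ 0.578 -0.209  0.1  ]
sc farR [ 0.652 -0.216  0.1  ]
sc near [ 0.509 -0.203  0.1  ]
sc left [0.604 0.148 0.1  ]
sc farL [0.753 0.132 0.1  ]
cap [0.573 0.109 0.141] [0.586 0.108 0.141]
```

View pics/c2.png

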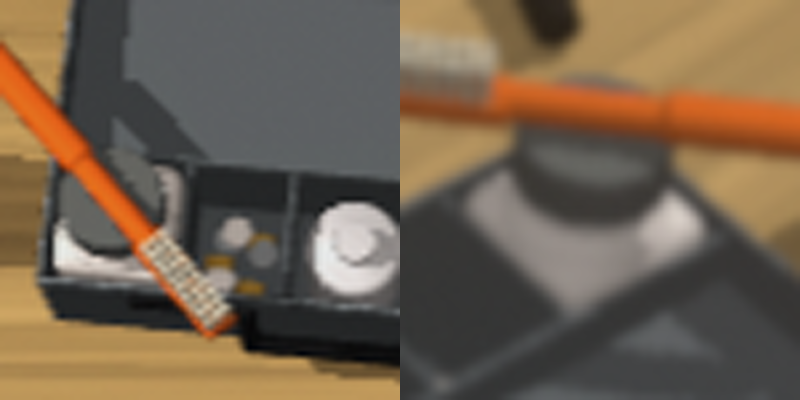

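```bash
cat >> h.py <<'E'
def go(p,phi=None):
    s=bot.get_state();r=R.from_quat(s['orientation']);m=r.as_matrix()
    d=r.inv().apply(np.array(p)-s['eef_pos'])*100
    f=np.arctan2(m[1,1],m[0,1]); t=0 if phi is None else f-phi
    print('t',round(s['time'],2),'tcp',s['eef_pos'].round(4),'phi',round(f,3),'j6',s['joints'][5].round(2),'| shift cm',d.round(2),'turn',round(t,3),'| F',s['contact_force'].round(1),'M',s['moment'].round(2),'w',round(s['grip_width'],3),s['gripper_force'].round(1))
E
python3 -c "
from h import *
go([.578,.114,.27],-.895)"
```

```text
Traceback (most recent call last):
  File "h.py", line 20, in go
    print('t',round(s['time'],2),'tcp',s['eef_pos'].round(4),'phi',round(f,3),'j6',s['joints'][5].round(2),'| shift cm',d.round(2),'turn',round(t,3),'| F',s['contact_force'].round(1),'M',s['moment'].round(2),'w',round(s['grip_width'],3),s['gripper_force'].round(1))
                                                                                                                                                                                                                                             ^^^^^^^^^^^^^^^^^^^^^^^^
AttributeError: 'float' object has no attribute 'round'
```

```bash
sed -i "s/s\['gripper_force'\].round(1)/round(s['gripper_force'],1)/" h.py
python3 -c "
from h import *
go([.578,.114,.27],-.895)"
```

```text
t 0.1 tcp [0.2008 0.5119 0.3022] phi 1.197 j6 -0.22 | shift cm [-49.65 -23.26   3.24] turn 2.092 | F [-1.3 -0.9 -0.7] M [0.   0.03 0.06] w 0.996 0.0
```

Emit:
drive_tool(motion=[[[-49.65,-23.25,3.2],2.09,60],[[-49.65,-23.25,3.2],2.09,60],[[-49.65,-23.25,3.2],2.09,60],[[-49.65,-23.25,3.2],2.09,60],[[-49.65,-23.25,3.2],2.09,60],[[-49.65,-23.25,3.2],2.09,60],[[-49.65,-23.25,3.2],2.09,60],[[-49.65,-23.25,3.2],2.09,60],[[-49.65,-23.25,3.2],2.09,60],[[-49.65,-23.25,3.2],2.09,60],[[-49.65,-23.25,3.2],2.09,60],[[-49.65,-23.25,3.2],2.09,60]])

```text
time: 1.1
eef_pos: [0.5454, 0.148, 0.2732]
orientation: [0.808, 0.59, -0.0, -0.0]
contact_force: [-0.7, -0.0, 0.2]
grip_width: 0.604
gripper_force: 0.0
```

```bash
python3 -c "
from h import *
go([.578,.114,.27],-.895)"
```

```text
t 1.1 tcp [0.5454 0.148  0.2732] phi -0.309 j6 0.36 | shift cm [-2.25  4.14  0.32] turn 0.586 | F [-0.7 -0.   0.2] M [-0.05  0.02 -0.06] w 0.604 0.0
```

Emit:
drive_tool(motion=[[[-2.25,4.15,0.3],0.585,60],[[-2.25,4.15,0.3],0.585,60],[[-2.25,4.15,0.3],0.585,60],[[-2.25,4.15,0.3],0.585,60],[[-2.25,4.15,0.3],0.585,60],[[-2.25,4.15,0.3],0.585,60],[[-2.25,4.15,0.3],0.585,60]])

```text
time: 1.68
eef_pos: [0.5772, 0.1161, 0.2703]
orientation: [0.942, 0.336, -0.0, -0.0]
contact_force: [-1.3, 0.2, 0.2]
grip_width: 0.602
gripper_force: 0.0
```

Run:
```python
from h import *
a=capture("top");b=capture("scene")
go([.578,.114,.209],-.895)
x=cv2.resize(a[120:240,190:310],(400,400),interpolation=2);y=cv2.resize(b[120:240,270:390],(400,400),interpolation=2)
cv2.imwrite("pics/c3.png",np.hstack([x,y]))
```

```text
t 1.78 tcp [0.5772 0.1161 0.2705] phi -0.885 j6 0.88 | shift cm [-0.07  0.22  6.15] turn 0.01 | F [-1.   0.7 -0.3] M [-0.11  0.15 -0.  ] w 0.595 0.0
```

View pics/c3.png

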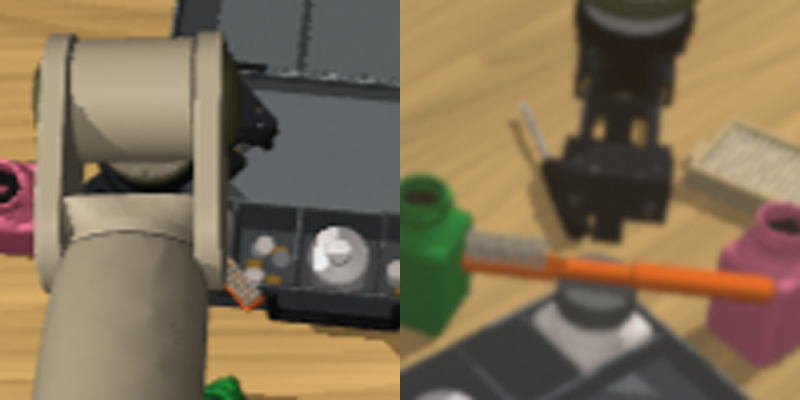

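The open fingers sit over the brush just above the cap (scene crop 610,230), aligned with it. I'll descend and grip.

Emit:
drive_tool(motion=[[[-0.1,0.2,3],0.01,60],[[-0.1,0.2,5],0.01,60],[[-0.1,0.2,6.15],0.01,60],[[-0.1,0.2,6.15],0.01,60],[[-0.1,0.2,6.15],0.01,60],[[-0.1,0.2,6.15],0.01,10],[[-0.1,0.2,6.15],0.01,10],[[-0.1,0.2,6.15],0.01,10],[[-0.1,0.2,6.15],0.01,10],[[-0.1,0.2,6.15],0.01,10],[[-0.1,0.2,6.15],0.01,10],[[-0.1,0.2,6.15],0.01,10]])

```text
time: 2.78
eef_pos: [0.5778, 0.1138, 0.2094]
orientation: [0.944, 0.33, 0.0, 0.0]
contact_force: [-0.4, -0.2, 1.7]
grip_width: 0.225
gripper_force: 30.0
```

```bash
python3 -c "
from h import *
go([.578,.114,.26],-.895)"
```

```text
t 2.78 tcp [0.5778 0.1138 0.2094] phi -0.898 j6 0.89 | shift cm [ 0.03  0.   -5.06] turn -0.003 | F [-0.4 -0.2  1.7] M [-0.08  0.17  0.  ] w 0.225 30.0
```

Emit:
drive_tool(motion=[[[0,0,-1],0,10],[[0,0,-3],0,10],[[0,0,-5],0,10],[[0,0,-6],0,10],[[0,0,-6],0,10],[[0,0,-6],0,10]])

```text
time: 3.28
eef_pos: [0.5776, 0.1139, 0.269]
orientation: [0.944, 0.33, 0.0, 0.0]
contact_force: [-0.0, 0.2, -0.6]
grip_width: 0.224
gripper_force: 30.0
```

Run:
```python
from h import *
b=capture("scene"); go([.661,-.041,.26],-.115)
y=cv2.resize(b[120:280,220:420],(750,600),interpolation=2)
cv2.imwrite("pics/c4.png",y)
```

```text
t 3.33 tcp [0.5774 0.1139 0.2683] phi -0.898 j6 0.89 | shift cm [-3.11 17.32  0.82] turn -0.783 | F [-0.1 -0.1 -1.2] M [-0.04  0.19  0.04] w 0.221 30.0
```

View pics/c4.png

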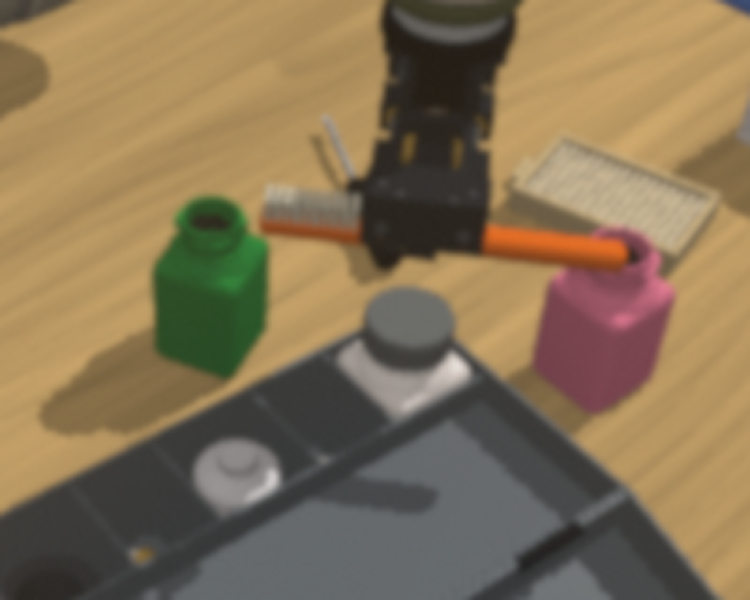

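The brush is held level, and the cap is now uncovered, with its top face centred at crop (409,318), i.e. scene pixel (329,205). Next the tray.

Emit:
drive_tool(motion=[[[-3.1,17.3,0.5],-0.783,10],[[-3.1,17.3,0.5],-0.783,10],[[-3.1,17.3,0.5],-0.783,10],[[-3.1,17.3,0.5],-0.783,10],[[-3.1,17.3,0.5],-0.783,10],[[-3.1,17.3,0.5],-0.783,10],[[-3.1,17.3,0.5],-0.783,10],[[-3.1,17.3,0.5],-0.783,10],[[-3.1,17.3,0.5],-0.783,10],[[-3.1,17.3,0.5],-0.783,10]])

```text
time: 4.17
eef_pos: [0.6612, -0.0406, 0.2635]
orientation: [0.747, 0.665, -0.0, -0.0]
contact_force: [0.6, -0.3, -0.4]
grip_width: 0.225
gripper_force: 30.0
```

Run:
```python
from h import *
b=capture("scene"); a=capture("top"); go([.661,-.041,.144],-.115)
print(onz("scene",(329.07,204.8),.141))
cv2.imwrite("pics/c5.png",np.hstack([cv2.resize(a[80:230,210:370],(400,375),interpolation=2),cv2.resize(b[120:420,170:470],(400,375),interpolation=3)]))
```

```text
t 4.27 tcp [ 0.6612 -0.0405  0.2639] phi -0.116 j6 -0.12 | shift cm [-5.000e-02 -1.000e-02  1.199e+01] turn -0.001 | F [-0.7 -0.2 -0.9] M [-0.1   0.11  0.05] w 0.226 30.0
[0.58202459 0.11046889 0.141     ]
```

View pics/c5.png

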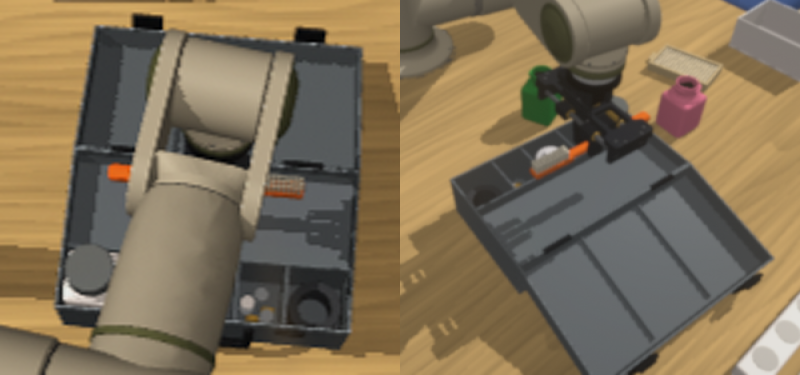

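The brush lies parallel to the tray and centred above it (top crop 205,180), and the cap is clear at top pixel (245.6,187.6). Lowering now.

Emit:
drive_tool(motion=[[[0,0,3],0,10],[[0,0,6],0,10],[[0,0,9],0,10],[[0,0,11],0,10],[[0,0,11.8],0,10],[[0,0,12.1],0,10],[[0,0,12.3],0,10],[[0,0,12.3],0,10]])

```text
time: 4.93
eef_pos: [0.6618, -0.0408, 0.1423]
orientation: [0.747, 0.665, 0.001, 0.001]
contact_force: [0.7, -1.0, -0.9]
grip_width: 0.224
gripper_force: 30.0
```

Run:
```python
from h import *
go([.661,-.041,.1385],-.115)
p=two((329.07,204.8),(245.6,187.6));print(p,onz("top",(245.6,187.6),.141))
```

```text
t 4.93 tcp [ 0.6618 -0.0408  0.1423] phi -0.115 j6 -0.12 | shift cm [-0.03 -0.07  0.38] turn -0.0 | F [ 0.7 -1.  -0.9] M [-0.05  0.07 -0.03] w 0.224 30.0
[0.5772311  0.11227949 0.13559324] [0.57384062 0.10961903 0.141     ]
```

Emit:
drive_tool(motion=[[[0,0,0.1],0,10],[[0,0,0.2],0,10],[[0,0,0.3],0,10],[[0,0,0.4],0,10],[[0,0,0.4],0,10],[[0,0,0.4],0,10]])

```text
time: 5.43
eef_pos: [0.6614, -0.0408, 0.1378]
orientation: [0.747, 0.665, 0.0, 0.0]
contact_force: [-1.7, 0.8, 4.0]
grip_width: 0.221
gripper_force: 30.0
```

Contact with the floor at 4 N, so I'll release part way and rise.

Emit:
drive_tool(motion=[[[0,0,0],0,26],[[0,0,0],0,32],[[0,0,0],0,40],[[0,0,0],0,40],[[0,0,0],0,40],[[0,0,-1],0,40],[[0,0,-3],0,40],[[0,0,-6],0,40],[[0,0,-9],0,60],[[0,0,-12],0,90],[[0,0,-12],0,95],[[0,0,-12],0,100]])

```text
time: 6.43
eef_pos: [0.6615, -0.0408, 0.2595]
orientation: [0.747, 0.665, 0.001, 0.002]
contact_force: [-0.1, 0.4, -0.1]
grip_width: 0.679
gripper_force: 0.0
```

Run:
```python
from h import *
go([.578,.110,.25],-.3)
```

```text
t 6.43 tcp [ 0.6615 -0.0408  0.2595] phi -0.115 j6 -0.12 | shift cm [ 14.02 -10.03   0.9 ] turn 0.185 | F [-0.1  0.4 -0.1] M [-0.04  0.03 -0.05] w 0.679 0.0
```

Run:
```python
from h import *
b=capture("scene"); a=capture("top")
A=cv2.resize(a[165:210,225:270],(400,400),interpolation=cv2.INTER_CUBIC)
B=cv2.resize(b[188:238,304:354],(400,400),interpolation=cv2.INTER_CUBIC)
for n,I,s,o in(("top",A,400/45,(225,165)),("scene",B,8,(304,188))):
    h=cv2.cvtColor(I,cv2.COLOR_BGR2HSV);g=I.max(2)
    print(n,[int(x) for x in g[np.linspace(10,390,9).astype(int)][:,np.linspace(10,390,9).astype(int)].ravel()])
cv2.imwrite("pics/c6.png",np.hstack([A,B]))
cv2.imwrite("pics/a6.png",a);cv2.imwrite("pics/b6.png",b)
```

```text
top [191, 189, 105, 64, 89, 101, 127, 106, 160, 189, 189, 54, 64, 89, 102, 101, 146, 160, 186, 192, 49, 64, 98, 101, 100, 156, 162, 132, 135, 56, 103, 103, 98, 126, 161, 164, 135, 133, 98, 102, 102, 103, 151, 163, 164, 127, 129, 169, 103, 104, 77, 157, 164, 163, 124, 116, 236, 190, 71, 148, 162, 165, 161, 194, 165, 59, 84, 119, 150, 163, 163, 159, 207, 206, 38, 39, 39, 141, 147, 160, 157]
scene [31, 56, 73, 52, 33, 154, 186, 198, 185, 34, 29, 30, 31, 81, 197, 191, 181, 182, 42, 34, 29, 33, 83, 110, 174, 177, 185, 34, 35, 55, 46, 41, 99, 128, 181, 195, 68, 37, 41, 58, 112, 38, 59, 197, 194, 62, 70, 40, 118, 48, 102, 44, 50, 65, 43, 78, 60, 38, 43, 49, 49, 50, 53, 56, 43, 38, 46, 48, 49, 49, 50, 37, 58, 54, 34, 70, 45, 50, 38, 34, 44]
```

View pics/c6.png

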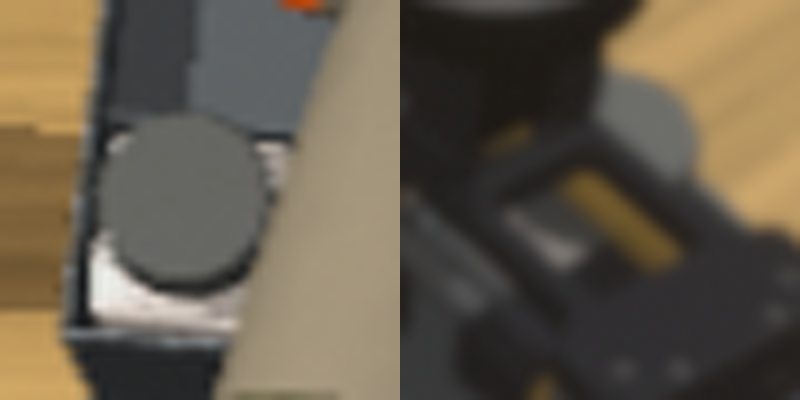

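Top view: cap face centred near pixel (245,187), unobstructed; the scene view is blocked by the gripper. Estimate (0.578, 0.111), and closing along x will take up the less certain direction.

Run:
```python
from h import *
print(onz("top",(244.9,186.8),.141),onz("scene",(328.7,204.4),.141))
go([.578,.111,.25],-.115)
```

```text
[0.57635971 0.11171728 0.141     ] [0.58044541 0.11082358 0.141     ]
t 6.53 tcp [ 0.661  -0.0407  0.2565] phi -0.115 j6 -0.12 | shift cm [14.12 -9.98  0.66] turn 0.0 | F [ 0.2  0.2 -1.3] M [-0.07  0.05 -0.09] w 0.767 0.0
```

Emit:
drive_tool(motion=[[[14.1,-10,0.5],0,100],[[14.1,-10,0.5],0,100],[[14.1,-10,0.5],0,100],[[14.1,-10,0.5],0,100],[[14.1,-10,0.5],0,100],[[14.1,-10,0.5],0,100],[[14.1,-10,0.5],0,100],[[14.1,-10,0.5],0,100],[[14.1,-10,0.5],0,100]])

```text
time: 7.28
eef_pos: [0.5789, 0.1093, 0.2516]
orientation: [0.747, 0.665, -0.0, -0.0]
contact_force: [-0.6, -0.6, 0.3]
grip_width: 1.005
gripper_force: 0.0
```

Run:
```python
from h import *
a=capture("top");b=capture("scene"); go([.578,.111,.181],-.115)
cv2.imwrite("pics/c7.png",np.hstack([cv2.resize(a[80:230,210:370],(400,375),interpolation=2),cv2.resize(b[130:280,250:410],(400,375),interpolation=2)]))
```

```text
t 7.38 tcp [0.5787 0.1096 0.2518] phi -0.117 j6 0.1 | shift cm [ 0.13 -0.09  7.08] turn -0.002 | F [-0.1  0.1 -0.3] M [-0.11  0.07  0.01] w 0.999 0.0
```

View pics/c7.png

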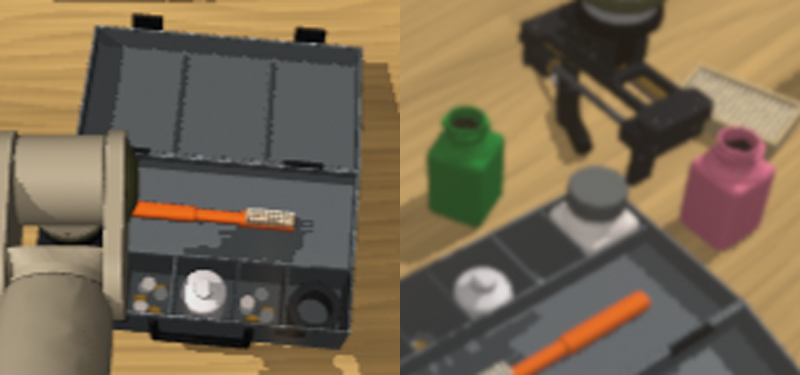

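The brush lies flat in the tray (top crop 215,215), and the open fingers straddle the cap (scene crop 597,185). Going down to the cap.

Emit:
drive_tool(motion=[[[0.15,-0.1,2],0,100],[[0.15,-0.1,4],0,100],[[0.15,-0.1,5],0,100],[[0.15,-0.1,6],0,100],[[0.15,-0.1,6.8],0,100],[[0.15,-0.1,7.1],0,100],[[0.15,-0.1,7.1],0,100],[[0.15,-0.1,7.1],0,100]])

```text
time: 8.05
eef_pos: [0.5776, 0.1124, 0.1816]
orientation: [0.747, 0.665, 0.0, 0.0]
contact_force: [0.3, 0.4, 0.3]
grip_width: 1.006
gripper_force: 0.0
```

Emit:
drive_tool(motion=[[[0,0,0],0,74],[[0,0,0],0,70],[[0,0,0],0,66],[[0,0,0],0,60],[[0,0,0],0,50],[[0,0,0],0,50],[[0,0,0],0,50]])

```text
time: 8.63
eef_pos: [0.5776, 0.1124, 0.1814]
orientation: [0.747, 0.665, 0.0, 0.0]
contact_force: [2.3, -0.3, 1.3]
grip_width: 0.68
gripper_force: 30.0
```

```bash
python3 -c "
from h import *
go([.578,.111,.181],-.115)"
```

```text
t 8.63 tcp [0.5776 0.1124 0.1814] phi -0.115 j6 0.11 | shift cm [-0.13  0.05  0.04] turn 0.0 | F [ 2.3 -0.3  1.3] M [-0.11 -0.19  0.03] w 0.68 30.0
```

The cap is gripped (59.8 mm) with a low side force. Turning anticlockwise (negative about tool z), rising slightly with the thread.

Emit:
drive_tool(motion=[[[0,0,0],-0.06,50],[[0,0,0],-0.12,50],[[0,0,0],-0.18,50],[[0,0,-0.03],-0.24,50],[[0,0,-0.05],-0.3,50],[[0,0,-0.06],-0.36,50],[[0,0,-0.08],-0.42,50],[[0,0,-0.09],-0.48,50],[[0,0,-0.1],-0.54,50],[[0,0,-0.11],-0.6,50],[[0,0,-0.12],-0.66,50],[[0,0,-0.14],-0.72,50]])

```text
time: 9.63
eef_pos: [0.5771, 0.1123, 0.1823]
orientation: [0.463, 0.886, -0.0, -0.0]
contact_force: [0.3, 0.0, -1.2]
grip_width: 0.679
gripper_force: 30.0
```

```bash
python3 -c "
from h import *
go([.578,.111,.181],1.185)"
```

```text
t 9.63 tcp [0.5771 0.1123 0.1823] phi 0.608 j6 -0.62 | shift cm [-0.16 -0.    0.13] turn -0.577 | F [ 0.3  0.  -1.2] M [-0.12  0.02 -0.09] w 0.679 30.0
```

Emit:
drive_tool(motion=[[[0,0,-0.01],-0.06,50],[[0,0,-0.03],-0.12,50],[[0,0,-0.04],-0.18,50],[[0,0,-0.06],-0.24,50],[[0,0,-0.07],-0.3,50],[[0,0,-0.08],-0.36,50],[[0,0,-0.09],-0.42,50],[[0,0,-0.1],-0.48,50],[[0,0,-0.1],-0.54,50],[[0,0,-0.1],-0.57,50],[[0,0,-0.1],-0.57,50]])

```text
time: 10.55
eef_pos: [0.5771, 0.1124, 0.1833]
orientation: [0.196, 0.981, -0.0, -0.0]
contact_force: [-0.3, 0.2, -0.6]
grip_width: 0.674
gripper_force: 30.0
```

Emit:
drive_tool(motion=[[[0,0,-0.1],0,50],[[0,0,-0.2],0,50],[[0,0,-0.3],0,50],[[0,0,-0.4],0,50],[[0,0,-0.4],0,50],[[0,0,-0.4],0,50]])

```text
time: 11.05
eef_pos: [0.5773, 0.1124, 0.1876]
orientation: [0.197, 0.98, 0.0, 0.0]
contact_force: [-0.3, -0.6, 0.3]
grip_width: 0.681
gripper_force: 30.0
```

```bash
python3 -c "
from h import *
go([.578,.111,.181],1.185)"
```

```text
t 11.05 tcp [0.5773 0.1124 0.1876] phi 1.175 j6 -1.18 | shift cm [-0.11 -0.1   0.66] turn -0.01 | F [-0.3 -0.6  0.3] M [0.06 0.05 0.  ] w 0.681 30.0
```

No jar weight on the wrist, so the cap is free. Raising it about 3.1 cm more puts its lower edge about 2 cm above the mouth.

Emit:
drive_tool(motion=[[[0,0,-0.4],0,50],[[0,0,-0.9],0,50],[[0,0,-1.4],0,50],[[0,0,-2],0,50],[[0,0,-2.6],0,50],[[0,0,-3],0,50],[[0,0,-3.1],0,50],[[0,0,-3.1],0,50],[[0,0,-3.1],0,50],[[0,0,-3.1],0,50],[[0,0,-3.1],0,50],[[0,0,-3.1],0,50]])

```text
time: 12.05
eef_pos: [0.5773, 0.1124, 0.2183]
orientation: [0.197, 0.98, -0.0, -0.0]
contact_force: [0.2, -0.2, -1.7]
grip_width: 0.678
gripper_force: 30.0
```

Run:
```python
from h import *
a=capture("top");b=capture("scene"); go([.578,.111,.218])
cv2.imwrite("pics/c8.png",np.hstack([cv2.resize(a[80:230,210:370],(400,375),interpolation=2),cv2.resize(b[150:250,280:380],(400,400),interpolation=2)[:375]]))
```

```text
t 12.15 tcp [0.5773 0.1124 0.2184] phi 1.175 j6 -1.18 | shift cm [-0.12 -0.1   0.04] turn 0 | F [-0.5 -0.3 -0.2] M [ 0.04  0.04 -0.06] w 0.678 30.0
```

View pics/c8.png

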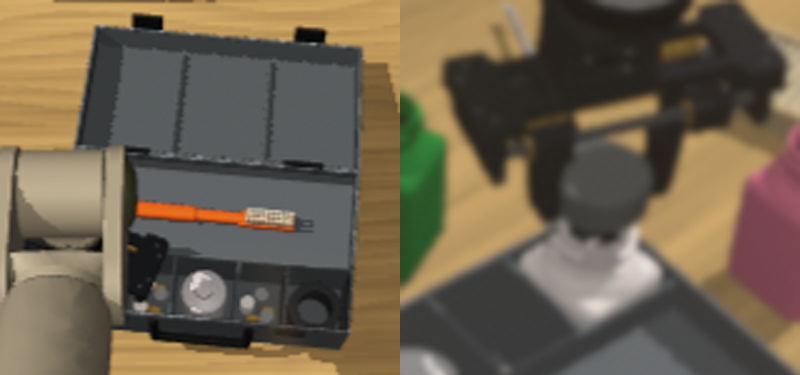

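The cap is held level above the open white neck (scene crop: cap 605,185, neck 600,245), the jar is seated, and the brush is still flat in the tray (top crop 215,215). Handing in.

```bash
python3 -c "
from station import *
print(ticket.close_job())"
```

```text
the job is handed in; nothing more can be done
None
```

I handed the job in at about 12 s of the 54 s allowed: the brush lies flat in the tool tray, and the unscrewed cap is held level about 2 cm above the mouth of the seated jar; the hand-in returned no verdict.

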